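# Refit the emptied cap catcher under the bottle opener

### The arm

A 6-joint arm with a two-finger parallel gripper is mounted at the origin on the work surface. World frame = base frame: x ahead of the robot, y to its left, z up, the work surface at z = 0. Lengths are in m, angles in rad, forces in N, time in s.
With the tool pointing down it reaches from about 0.4 to 0.825 m from the base axis. Payload 7 kg.
Tool frame: the origin (TCP) lies on the centre line of the jaws, within the pads' length; the fingertips stand 22 mm ahead of it and the grasp point (between the pads) lies 3 mm ahead of it (arm.tcp_to_tips is the distance from the TCP to the fingertips, in m); z points along the fingers, y is the line along which they close (so a half turn about z gives the same grasp; the last joint's range is limited). The gripper opens to 88 mm and grips with 3 to 60 N. Pads are 19 mm wide; open, the fingers measure 130 mm over their backs; the gripper's body (78 mm by 193 mm) begins 47 mm behind the grasp point.
Start: joints at [-0.983, 0.359, 0.012, 0, -1.224, -0.288], TCP at [0.199, -0.645, 0.249] pointing down, gripper open.
Joint ranges: [-3.07, 3.07], [-1.43, 2.12], [-1.02, 1.25], [-3.03, 1.67], [-3.05, -0], [-3.03, 3.03]. Speed limits (rad/s): [2.39, 2.39, 3.01, 3.14, 3.14, 3.14].

### API

Orientations are given as [roll, pitch, yaw] about the fixed x, y, z axes, in that order (R = Rz(yaw) Ry(pitch) Rx(roll)).
In Python, from station import arm gives the robot as it stands.
- The arm moves only by the tool jog_arm, never from a script. Its argument "targets" is a list of rows, each an object of numbers: "dx", "dy", "dz": the shift along the tool's x, y, z in mm; "rx", "ry", "rz": the turn, a rotation vector about the tool's x, y, z in rad; "gripper": the closure, from 0 (fully open) to 1 (shut). In form: [{"dx": .., "dy": .., "dz": .., "rx": .., "ry": .., "rz": .., "gripper": ..}, ...]. A call has exactly 8 rows; each row is the pose to reach, as a shift and turn from the pose commanded when the call began, along the tool's axes at that moment; what a row does not reach only later rows make up. A row lasts 1/12 s, in which the tool goes at most 41.7 mm and 7.16 degrees, less where a joint would pass 70% of its speed; a pose out of reach is approached as far as the arm can. A call with a gripper value outside its range is refused whole. The fingers move at their own pace and stop on an object; "force" is the grip in N (left out, the last holds). Time passes only in rows, so rows that repeat a pose let the fingers close, or fill a call up. It gives the time, the measured TCP pose, the force, the opening and the grip force at its end, in the units of the state.
- arm.get_state(): the state, without advancing time (a new reading comes with each control period).
- arm.grab_frame(name): name is "scene" or "side" or "wrist"; returns a dict with "frame" (384x512x3 uint8, red, green, blue), "z_map" (384x512 float32, m along the optical axis (not along the pixel's ray), 0 where there is no reading), "fx", "fy", "cx", "cy" (pixels), "view" (4x4, takes a point from world to camera coordinates). Camera axes: x right, y down, z forward; pixel columns grow to the right and rows downward; lengths in m; the calibration is good to about 2 mm. A picture is of the moment at which its call begins.
- arm.job_done(): hands the job in; it is judged then, once.
The state is a dict: "t": time; "q": joint angles; "qd": joint speeds; "joint_efforts": joint torques, N m; "eef_pos": TCP position; "ee_rot": TCP orientation; "force": force on the tool from outside, world axes, zero at the start; "moment": the same for the moment, N m; "width": finger opening in m; "gripper_force": force on a finger pad.
Only numpy, scipy, OpenCV 4.12 (cv2) and the standard library are available. Lean on these libraries where they do the work, as an engineer would, in place of code of your own. Each camera call takes 0.05 s, during which the arm holds its last target. There are 200 camera calls.

### The job

The cap catcher has just been emptied: slide it back into the runners of the bottle-opener stand, entering at their open end and pushing it fully home with its grip facing out, then turn the keeper across its front so that it cannot slip out. Leave the other things on the table standing where they are.

Things in the scene. Friction and masses are not known exactly. Their poses are not given: they have to be found in the camera images.
- stand: Fixed bottle-opener stand, folded steel, base 235 x 150 mm. Origin under its centre, on the table; +x from its open front to its closed back, +y its left side, z up. Two facing channel runners along x; inner faces of their side sheets at y = +-54.5 mm. Lips reach in to y = +-46 mm: lower lip's top at z = 66, upper lip z = 74 to 77. A flange lies between the lips and can enter only at the front.
- mouth (a point): Centre of the runners' open front end, stand frame x = -125, y = 0, z = 66 mm (height of the sliding face); axes as the stand's. From x = -125 to -110 mm lips and side sheets flare outwards by about 7 mm as a lead-in; behind that the channel is 8 mm high, 109 mm wide. The space above the runners is free except for the opener.
- stop (a point): Middle of the rear sheet that stops the catcher, stand frame x = 72, y = 0, z = 66 mm; axes as the stand's.
- opener (a point): Front edge of the cast opener's hood, which overhangs the rear of the runners: stand frame x = 57, y = 0, z = 230 mm; 44 mm wide, from z = 200 to 245 mm. It is carried by a flat upright at x = 95 to 102 mm, 50 mm wide, 265 mm tall.
- catcher: Crown-cap catcher: loose, empty, open-topped steel tray, 0.2 to 0.3 kg. Origin: centre of its underside; +x to its plain rear end (enters first), -x its front with the grip. Body 160 mm long, 84 wide, 43 deep. Along both long sides an out-turned flange 3 mm thick, underside z = 40, 104 mm wide overall. Home, its origin is at x = -8, y = 0, z = 26 mm in the stand's frame.
- catcher_grip (a point): Middle of the catcher's upright black grip, a block 12 mm thick (x), 50 mm wide (y), its top 18 mm above this point; catcher frame x = -71, y = 0, z = 70 mm. Pinch it from above across its 12 mm, one finger inside the tray, one in front. The steel front plate, 80 mm wide and 62 mm tall, has its front face 9 mm in front of this point (x = -80 mm).
- catcher_tail (a point): Middle of the catcher's rear end at the height of the flange underside: catcher frame x = +80, y = 0, z = 40 mm. At the stop it is at x = 72, z = 66 mm in the stand's frame.
- keeper (a joint): Angle (rad) of the keeper, a steel turn-button 58 mm long, 18 wide, 3 thick, turning about a vertical pivot on the left runner near the mouth. 0 (end stop): shut, across the catcher's front with 3 mm to spare. It opens forward: 1.57 points straight out of the front, 2.7 (stop) forward and outward to the left. Found at 1.8 to 2.4, clear of the catcher's way; rivet friction (under 1 N at the knob) holds it.
- keeper_pivot (a point): On the keeper's pivot axis at its top face: x = -100, y = 60, z = 83 mm in the stand's frame. The axes turn with the keeper.
- keeper_knob (a point): Centre of the top of the keeper's black finger knob, a cylinder 14 mm across and 24 mm tall standing on the keeper 40 mm from the pivot; top at z = 107 mm. Push it sideways with the fingers, round the pivot. The axes turn with the keeper: its -y points from pivot to knob. At angle q the knob lies from the pivot at x = -40 sin q, y = -40 cos q mm in the stand's frame.
- jar: Bystander: empty amber glass jar, 84 mm across, 115 mm tall; origin under its centre.
- pot_a: Bystander: clear glass yogurt pot, 72 mm across, 75 mm tall; origin under its centre.
- pot_b: Bystander: the other clear glass yogurt pot, 72 mm across, 75 mm tall; origin under its centre.
- milk: Bystander: white plastic milk bottle with its cap shut, 80 mm across, 210 mm tall; origin under its centre.
- beer: Bystander: empty amber beer bottle, 62 mm across, 238 mm tall; origin under its centre.
- brush: Bystander: hand brush, 200 mm long, lying on the table along its x.
There are look-alikes about, which are no part of the job. Leave any pink or yellow look-alike of the catcher alone.

How it is judged:
By the outcome, as a careful person would: the job done as asked, in the order asked, and still so for the second after the job is handed in, with the robot touching nothing.
It also fails if it takes over 69 s, if anything falls off the work surface, if the arm or the gripper's body presses on something with over 40 N, if the wrist force passes 120 N, or if a joint passes its speed limit or range.

## Working session

There is one attempt and no reset: what is moved stays moved. The work goes in short steps, Python scripts to look and compute and a tool call to move; the robot and the scene stay as the last step left them, time stands still between calls to the robot, and variables do not carry over. Pictures are saved under pics/ and viewed, at most 10 in all, crops included, and the job is handed in when it is done.

Besides the shell and the picture viewer there is one more tool, called after "Request:" as a command line: name --argument value ..., lists and objects as JSON in quotes. jog_arm: Moves the arm, as the interface text tells. Its arguments: {"type":"object","properties":{"targets":{"type":"array","items":{"type":"object","properties":{"dx":{"type":"number"},"dy":{"type":"number"},"dz":{"type":"number"},"rx":{"type":"number"},"ry":{"type":"number"},"rz":{"type":"number"},"gripper":{"type":"number"}}}},"force":{"type":"number"}},"required":["targets"]}

```bash
mkdir -p pics
cat > h.py <<'E'
import numpy as np, cv2
from station import arm
def grab(n):
    f=arm.grab_frame(n); return f
def save(f,name,crop=None,scale=1):
    im=f["frame"][:,:,::-1]
    if crop: im=im[crop[1]:crop[3],crop[0]:crop[2]]
    cv2.imwrite("pics/"+name,cv2.resize(im,None,fx=scale,fy=scale,interpolation=cv2.INTER_CUBIC))
def cloud(f):
    z=f["z_map"];v,u=np.mgrid[:z.shape[0],:z.shape[1]]
    P=np.stack([(u-f["cx"])/f["fx"]*z,(v-f["cy"])/f["fy"]*z,z,np.ones_like(z)],-1)
    W=P@np.linalg.inv(f["view"]).T
    W=W[...,:3]; W[z<=0]=np.nan
    return W
def onplane(f,u,v,h):
    T=np.linalg.inv(f["view"]);d=T[:3,:3]@np.array([(u-f["cx"])/f["fx"],(v-f["cy"])/f["fy"],1]);o=T[:3,3]
    return o+d*(h-o[2])/d[2]
E
python3 - <<'E'
from h import *
a=[]
for n in("scene","side"):
    f=grab(n);np.savez(n+"0.npz",**f);a.append(f["frame"][:,:,::-1]);T=np.linalg.inv(f["view"]);print(n,T[:3,3],T[:3,2],f["fx"])
cv2.imwrite("pics/s0.png",a[0]);cv2.imwrite("pics/d0.png",a[1])
print(arm.get_state())
E
```

```text
scene [ 1.0512229  -0.49212262  1.09916778] [-0.4453317   0.42013334 -0.79067544] 379.87138217359905
side [0.29238353 0.96693794 0.95241643] [ 0.17655475 -0.74504311 -0.64322561] 418.36917558485834
{'t': 0.1, 'q': array([-9.82885046e-01,  3.59309801e-01,  1.11818318e-02, -2.98763715e-04,
       -1.22410312e+00, -2.88083627e-01]), 'qd': array([ 0.00062998, -0.00066493,  0.00255939,  0.00077905, -0.00256981,
        0.0007184 ]), 'joint_efforts': array([-2.97608225e-03, -5.84162736e+01,  2.93748701e+01,  7.01567575e+00,
        1.01236129e-02, -8.56055203e-05]), 'eef_pos': array([ 0.19921677, -0.64452363,  0.24773529]), 'ee_rot': array([ 3.14013721e+00, -1.38372957e-04, -2.84186662e+00]), 'force': array([ 0.29438547, -0.26375573, -0.15635999]), 'moment': array([-0.0051314 ,  0.06923852,  0.00206728]), 'gripper_force': 0.0, 'width': 0.08745841017267338}
```

View pics/s0.png

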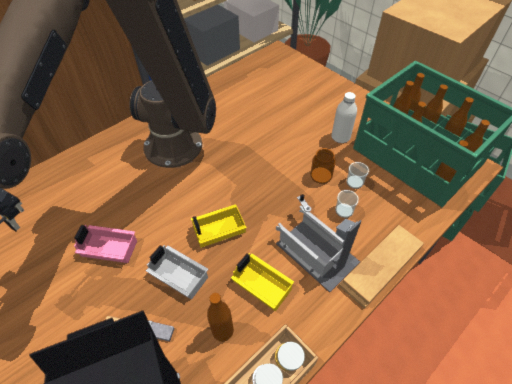

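View pics/d0.png

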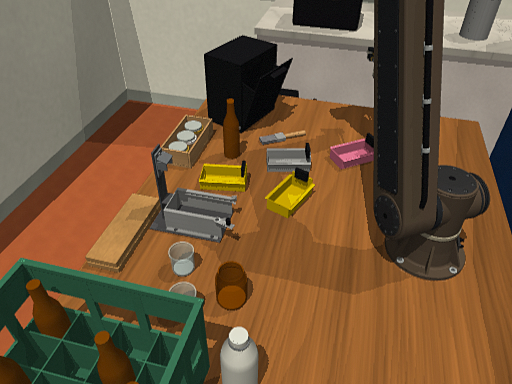

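The scene view shows a steel-grey tray at (178,272) with its black grip at (156,254), a pink one at (105,245), and yellow ones at (218,226) and (262,282). The stand is at (318,248), with its mouth toward the upper left and the keeper at about (304,205). The grey tray is the catcher. Next I'll measure it and check it in a crop.

Run:
```python
from h import *
fs={n:dict(np.load(n+"0.npz")) for n in("scene","side")}
cc=None
for n,f in fs.items():
    W=cloud(f);hsv=cv2.cvtColor(f["frame"],cv2.COLOR_RGB2HSV)
    if n=="scene": box=np.s_[235:310,135:220]; sb=np.s_[185:300,265:370]
    else: box=np.s_[135:180,255:320]; sb=np.s_[140:250,145:250]
    w=W[box].reshape(-1,3);h=hsv[box].reshape(-1,3)
    g=(h[:,1]<60)&(w[:,2]>.034)&(w[:,2]<.048)
    r=cv2.minAreaRect((w[g,:2]*1000).astype(np.float32));print(n,"tray flange",g.sum(),r)
    k=(h[:,2]<60)&(w[:,2]>.055)&(w[:,2]<.1)
    print(" grip",k.sum(),w[k].mean(0),w[k].max(0)); k2=k&(w[:,2]>.082)
    if k2.sum(): print(" griptop",k2.sum(),w[k2].mean(0),cv2.minAreaRect((w[k2,:2]*1000).astype(np.float32)))
    w=W[sb].reshape(-1,3);h=hsv[sb].reshape(-1,3)
    for lo,hi in((.07,.08),(.08,.095),(.095,.115),(.24,.275)):
        m=(h[:,1]<90)&(w[:,2]>lo)&(w[:,2]<hi)
        if m.sum()>3: print(" stand",lo,hi,m.sum(),w[m].mean(0).round(4),cv2.minAreaRect((w[m,:2]*1000).astype(np.float32)))
a=cv2.resize(fs["scene"]["frame"][180:310,130:370,::-1],None,fx=3.3,fy=3.3,interpolation=cv2.INTER_CUBIC)
cv2.imwrite("pics/c1.png",a[:600,:800])
```

```text
scene tray flange 483 ((488.65594482421875, -319.348876953125), (161.16400146484375, 104.33172607421875), 15.46013355255127)
 grip 124 [ 0.4246575  -0.34050061  0.07580474] [ 0.43386632 -0.31526301  0.09319707]
 griptop 49 [ 0.42352749 -0.34104387  0.08717297] ((422.23260498046875, -340.3453063964844), (9.079477310180664, 46.52159118652344), 17.759687423706055)
 stand 0.07 0.08 593 [0.7101 0.076  0.0757] ((686.933349609375, 132.60220336914062), (237.03182983398438, 308.2225646972656), 13.826981544494629)
 stand 0.08 0.095 141 [0.6554 0.0875 0.0835] ((694.2315063476562, 67.26517486572266), (257.04998779296875, 142.14389038085938), 1.8139617443084717)
 stand 0.095 0.115 39 [0.7483 0.0738 0.1043] ((707.6455688476562, 98.26750183105469), (45.43857955932617, 257.66961669921875), 69.867431640625)
 stand 0.24 0.275 141 [0.8141 0.0542 0.2522] ((807.7863159179688, 56.319801330566406), (31.15545654296875, 47.39495086669922), 0.30967190861701965)
side tray flange 214 ((484.9681701660156, -314.3406982421875), (159.68357849121094, 106.81053924560547), 15.720976829528809)
 grip 181 [ 0.41449224 -0.22499102  0.07517923] [ 0.43797457 -0.16579552  0.09085928]
 griptop 64 [ 0.41429819 -0.23712016  0.08624399] ((424.5738220214844, -260.5352783203125), (45.07082748413086, 196.1515350341797), 7.377281188964844)
 stand 0.07 0.08 583 [0.7187 0.0818 0.0752] ((692.1572875976562, 120.46593475341797), (236.1050262451172, 265.38067626953125), 10.736610412597656)
 stand 0.08 0.095 144 [0.6531 0.0892 0.0842] ((709.4901123046875, -0.210479736328125), (246.2853240966797, 328.62115478515625), 9.52931022644043)
 stand 0.095 0.115 56 [0.748  0.0858 0.1039] ((702.1051635742188, 106.05636596679688), (43.62903594970703, 257.9157409667969), 69.96133422851562)
 stand 0.24 0.275 141 [0.8097 0.0643 0.2507] ((805.6966552734375, 62.35685348510742), (48.14071273803711, 27.93940544128418), 89.41236877441406)
```

View pics/c1.png

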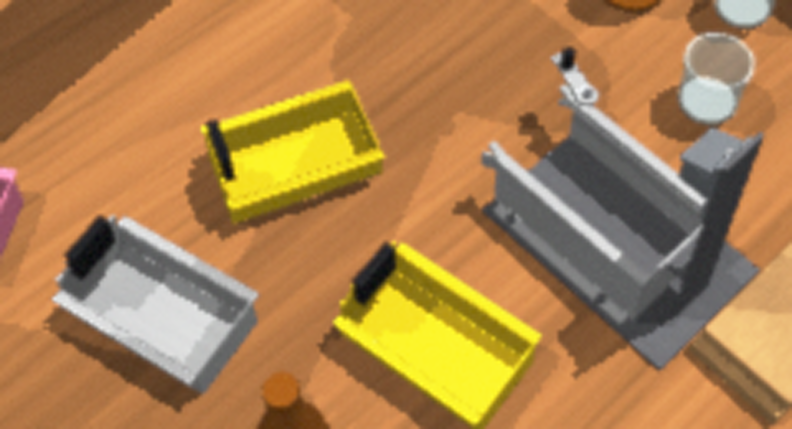

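The crop confirms it. The steel tray has its black grip at the upper left, and the yellow and pink trays are decoys. The stand's mouth faces left, and the keeper points forward and outward with its knob at crop (567,58). Next I'll fit the stand's pose.

Run:
```python
from h import *
fs={n:dict(np.load(n+"0.npz")) for n in("scene","side")}
for n,f in fs.items():
    W=cloud(f);hsv=cv2.cvtColor(f["frame"],cv2.COLOR_RGB2HSV)
    inb=(W[...,0]>.56)&(W[...,0]<.87)&(W[...,1]>-.05)&(W[...,1]<.18)&(hsv[...,1]<90)
    top=W[inb&(W[...,2]>.072)&(W[...,2]<.0815)]
    print(n,len(top)); 
    ym=.065
    for s in(-1,1):
        p=top[(s*(top[:,1]-np.median(top[:,1]))>0)]
    # 2-line: project using upper lip only; histogram across y for yaw candidates
    best=[]
    for a in np.radians(np.arange(-15,15.1,.5)):
        v=-np.sin(a)*top[:,0]+np.cos(a)*top[:,1]
        h,e=np.histogram(v,bins=np.arange(-.3,.4,.003));best.append((np.sort(h)[-6:].sum(),np.degrees(a)))
    best.sort();print(best[-4:])
    a=np.radians(best[-1][1]);v=-np.sin(a)*top[:,0]+np.cos(a)*top[:,1];u=np.cos(a)*top[:,0]+np.sin(a)*top[:,1]
    h,e=np.histogram(v,bins=np.arange(-.3,.4,.003));print([(round(e[i],3),h[i]) for i in np.where(h>8)[0]])
    print("u range",np.percentile(u,[0,1,5,95,99,100]).round(4))
    up=W[inb&(W[...,2]>.252)&(W[...,2]<.27)];print("upright top",up.mean(0),up[:,2].max(),cv2.minAreaRect((up[:,:2]*1000).astype(np.float32)))
    bs=W[inb&(W[...,2]<.006)&(W[...,2]>.001)];print("base",cv2.minAreaRect((bs[:,:2]*1000).astype(np.float32)))
    inb2=(W[...,0]>.5)&(W[...,0]<.64)&(W[...,1]>.08)&(W[...,1]<.22)
    kn=W[inb2&(W[...,2]>.09)&(W[...,2]<.115)&(hsv[...,2]<80)];print("knob",len(kn),kn.mean(0) if len(kn) else 0, kn.max(0) if len(kn) else 0,kn.min(0) if len(kn) else 0)
    kp=W[inb2&(W[...,2]>.078)&(W[...,2]<.088)&(hsv[...,1]<90)];print("keeper",len(kp),cv2.minAreaRect((kp[:,:2]*1000).astype(np.float32)) if len(kp)>3 else 0)
    for nm,(x0,x1,y0,y1) in {"all tall":(.3,.9,-.5,.3)}.items(): pass
```

```text
scene 525
[(np.int64(299), np.float64(-1.0)), (np.int64(304), np.float64(-0.5)), (np.int64(306), np.float64(0.0)), (np.int64(306), np.float64(0.5))]
[(np.float64(-0.009), np.int64(27)), (np.float64(-0.006), np.int64(65)), (np.float64(-0.003), np.int64(54)), (np.float64(0.0), np.int64(50)), (np.float64(0.003), np.int64(45)), (np.float64(0.027), np.int64(9)), (np.float64(0.096), np.int64(32)), (np.float64(0.099), np.int64(45)), (np.float64(0.102), np.int64(47)), (np.float64(0.105), np.int64(34)), (np.float64(0.108), np.int64(12))]
u range [0.5647 0.5928 0.6065 0.8074 0.8227 0.8231]
upright top [0.81852945 0.0554352  0.25972515] 0.2681471697680292 ((816.2696533203125, 56.49677658081055), (14.1871919631958, 47.13270950317383), 0.30967190861701965)
base ((703.087890625, 71.5208740234375), (285.2835693359375, 178.88661193847656), 0.26079174876213074)
knob 17 [0.58547361 0.12537423 0.10128226] [0.58914246 0.12976853 0.10964831] [0.58061668 0.12013913 0.09094178]
keeper 94 ((596.4105834960938, 117.82057189941406), (29.305099487304688, 69.95864868164062), 79.61608123779297)
side 524
[(np.int6
[... 401 characters left out ...]
(16)), (np.float64(0.108), np.int64(44)), (np.float64(0.111), np.int64(42)), (np.float64(0.114), np.int64(40)), (np.float64(0.117), np.int64(46))]
u range [0.5632 0.569  0.5964 0.8114 0.8152 0.8176]
upright top [0.81458574 0.06334751 0.25863233] 0.2658567903560848 ((814.1321411132812, 62.97861862182617), (11.430313110351562, 46.68234634399414), 0.20151884853839874)
base ((727.1573486328125, 63.228981018066406), (236.71588134765625, 147.71197509765625), 0.5439951419830322)
knob 31 [0.57931193 0.13457474 0.09975008] [0.58684768 0.14073283 0.10971955] [0.57272966 0.12705394 0.09009989]
keeper 97 ((595.8218383789062, 122.47908020019531), (28.23675537109375, 65.35315704345703), 75.19050598144531)
```

Request:
jog_arm --targets '[{"dx": -32, "dy": 24, "rz": -0.12, "gripper": 0}, {"dx": -64, "dy": 48, "rz": -0.24, "gripper": 0}, {"dx": -96, "dy": 72, "rz": -0.36, "gripper": 0}, {"dx": -128, "dy": 96, "rz": -0.48, "gripper": 0}, {"dx": -160, "dy": 120, "rz": -0.6, "gripper": 0}, {"dx": -192, "dy": 144, "rz": -0.72, "gripper": 0}, {"dx": -224, "dy": 168, "rz": -0.84, "gripper": 0}, {"dx": -256, "dy": 192, "rz": -0.96, "gripper": 0}]'

```text
invalid input at $.targets[0]: expected keys dx, dy, dz, rx, ry, rz, gripper
```

Request:
jog_arm --targets '[{"dx": -32, "dy": 24, "dz": 0, "rx": 0, "ry": 0, "rz": -0.12, "gripper": 0}, {"dx": -64, "dy": 48, "dz": 0, "rx": 0, "ry": 0, "rz": -0.24, "gripper": 0}, {"dx": -96, "dy": 72, "dz": 0, "rx": 0, "ry": 0, "rz": -0.36, "gripper": 0}, {"dx": -128, "dy": 96, "dz": 0, "rx": 0, "ry": 0, "rz": -0.48, "gripper": 0}, {"dx": -160, "dy": 120, "dz": 0, "rx": 0, "ry": 0, "rz": -0.6, "gripper": 0}, {"dx": -192, "dy": 144, "dz": 0, "rx": 0, "ry": 0, "rz": -0.72, "gripper": 0}, {"dx": -224, "dy": 168, "dz": 0, "rx": 0, "ry": 0, "rz": -0.84, "gripper": 0}, {"dx": -256, "dy": 192, "dz": 0, "rx": 0, "ry": 0, "rz": -0.96, "gripper": 0}]'

```text
t: 0.77
eef_pos: [0.3878, -0.384, 0.2484]
ee_rot: [3.141, 0.0, -1.876]
force: [1.6, -0.7, -0.2]
width: 0.0877
gripper_force: 0.0
```

Request:
jog_arm --targets '[{"dx": -14, "dy": -4, "dz": 0, "rx": 0, "ry": 0, "rz": -0.12, "gripper": 0}, {"dx": -28, "dy": -8, "dz": 0, "rx": 0, "ry": 0, "rz": -0.24, "gripper": 0}, {"dx": -42, "dy": -12, "dz": 0, "rx": 0, "ry": 0, "rz": -0.36, "gripper": 0}, {"dx": -53, "dy": -16, "dz": 0, "rx": 0, "ry": 0, "rz": -0.48, "gripper": 0}, {"dx": -53, "dy": -16, "dz": 0, "rx": 0, "ry": 0, "rz": -0.58, "gripper": 0}, {"dx": -53, "dy": -16, "dz": 0, "rx": 0, "ry": 0, "rz": -0.58, "gripper": 0}, {"dx": -53, "dy": -16, "dz": 0, "rx": 0, "ry": 0, "rz": -0.58, "gripper": 0}, {"dx": -53, "dy": -16, "dz": 0, "rx": 0, "ry": 0, "rz": -0.58, "gripper": 0}]'

```text
t: 1.43
eef_pos: [0.4184, -0.3404, 0.2484]
ee_rot: [3.141, 0.0, -1.305]
force: [0.7, 0.3, -0.1]
width: 0.0878
gripper_force: 0.0
```

Run:
```python
from h import *
f=grab("wrist");np.savez("w1.npz",**f);save(f,"w1.png")
T=np.linalg.inv(f["view"]);print(T[:3,3],T[:3,2]);s=arm.get_state();print(s["eef_pos"],s["ee_rot"],s["q"].round(2))
W=cloud(f);h=cv2.cvtColor(f["frame"],cv2.COLOR_RGB2HSV)
x,y,z=np.moveaxis(W,-1,0)
near=(abs(x-.487)<.13)&(abs(y+.317)<.1)
g=near&(h[...,1]<60)&(z>.034)&(z<.048);print(g.sum(),cv2.minAreaRect((W[g][:,:2]*1000).astype(np.float32)))
k=near&(h[...,2]<70)&(z>.083)&(z<.095);print(k.sum(),W[k].mean(0),cv2.minAreaRect((W[k][:,:2]*1000).astype(np.float32)))
# yellow boxes / others footprint from scene
f=dict(np.load("scene0.npz"));W=cloud(f);h=cv2.cvtColor(f["frame"],cv2.COLOR_RGB2HSV)
m=((h[...,0]>25)&(h[...,0]<33)&(h[...,1]>150)&(W[...,2]>.03)).astype(np.uint8)
n,l,st,c=cv2.connectedComponentsWithStats(m)
for i in range(1,n):
    if st[i,4]>80: print("yellow",cv2.minAreaRect((W[l==i][:,:2]*1000).astype(np.float32)))
```

```text
[ 0.43666733 -0.40901783  0.38385823] [-0.07091496  0.25635264 -0.96397842]
[ 0.418348   -0.34047946  0.24839906] [ 3.14133454e+00  2.33995339e-04 -1.30507014e+00] [-0.32  0.14 -0.29 -0.   -1.15  0.59]
3453 ((486.3983154296875, -317.3604736328125), (159.99354553222656, 104.08430480957031), 15.884042739868164)
536 [ 0.41838251 -0.33808283  0.08709663] ((418.4398193359375, -337.43060302734375), (10.860207557678223, 48.72443389892578), 15.428990364074707)
yellow ((399.7928771972656, -101.53006744384766), (147.1293487548828, 33.652645111083984), 82.04351043701172)
yellow ((484.3384704589844, -136.6786651611328), (158.714599609375, 13.993562698364258), 68.8877182006836)
yellow ((689.7630615234375, -151.80690002441406), (159.7759552001953, 104.45896911621094), 10.514965057373047)
```

View pics/w1.png

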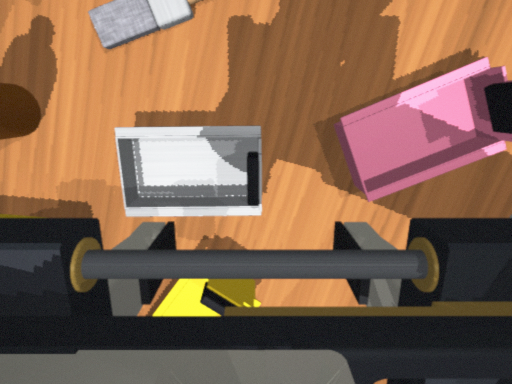

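The wrist view shows the steel tray at (190,172) with its grip at (253,178). Its pose is (486, -317), yaw 15.7°, and the grip is at (418, -337), which matches the given sizes. I'll descend.

Request:
jog_arm --targets '[{"dx": -3, "dy": -1, "dz": 35, "rx": 0, "ry": 0, "rz": 0, "gripper": 0}, {"dx": -3, "dy": -1, "dz": 70, "rx": 0, "ry": 0, "rz": 0, "gripper": 0}, {"dx": -3, "dy": -1, "dz": 105, "rx": 0, "ry": 0, "rz": 0, "gripper": 0}, {"dx": -3, "dy": -1, "dz": 135, "rx": 0, "ry": 0, "rz": 0, "gripper": 0}, {"dx": -3, "dy": -1, "dz": 155, "rx": 0, "ry": 0, "rz": 0, "gripper": 0}, {"dx": -3, "dy": -1, "dz": 168, "rx": 0, "ry": 0, "rz": 0, "gripper": 0}, {"dx": -3, "dy": -1, "dz": 175, "rx": 0, "ry": 0, "rz": 0, "gripper": 0}, {"dx": -3, "dy": -1, "dz": 175, "rx": 0, "ry": 0, "rz": 0, "gripper": 0}]'

```text
t: 2.15
eef_pos: [0.4178, -0.3371, 0.0721]
ee_rot: [3.139, 0.002, -1.304]
force: [-0.4, -0.7, 0.7]
width: 0.0877
gripper_force: 0.0
```

Request:
jog_arm --targets '[{"dx": 0, "dy": 0, "dz": 0, "rx": 0, "ry": 0, "rz": 0, "gripper": 0.7}, {"dx": 0, "dy": 0, "dz": 0, "rx": 0, "ry": 0, "rz": 0, "gripper": 0.8}, {"dx": 0, "dy": 0, "dz": 0, "rx": 0, "ry": 0, "rz": 0, "gripper": 1}, {"dx": 0, "dy": 0, "dz": 0, "rx": 0, "ry": 0, "rz": 0, "gripper": 1}, {"dx": 0, "dy": 0, "dz": 0, "rx": 0, "ry": 0, "rz": 0, "gripper": 1}, {"dx": 0, "dy": 0, "dz": 0, "rx": 0, "ry": 0, "rz": 0, "gripper": 1}, {"dx": 0, "dy": 0, "dz": 0, "rx": 0, "ry": 0, "rz": 0, "gripper": 1}, {"dx": 0, "dy": 0, "dz": 0, "rx": 0, "ry": 0, "rz": 0, "gripper": 1}]' --force 45

```text
t: 2.82
eef_pos: [0.4189, -0.3371, 0.0737]
ee_rot: [-3.141, -0.0, -1.302]
force: [0.2, -0.3, -0.1]
width: 0.0398
gripper_force: 0.0
```

Request:
jog_arm --targets '[{"dx": 0, "dy": 0, "dz": 0, "rx": 0, "ry": 0, "rz": 0, "gripper": 1}, {"dx": 0, "dy": 0, "dz": 0, "rx": 0, "ry": 0, "rz": 0, "gripper": 1}, {"dx": 0, "dy": 0, "dz": 0, "rx": 0, "ry": 0, "rz": 0, "gripper": 1}, {"dx": 0, "dy": 0, "dz": 0, "rx": 0, "ry": 0, "rz": 0, "gripper": 1}, {"dx": 0, "dy": 0, "dz": 0, "rx": 0, "ry": 0, "rz": 0, "gripper": 1}, {"dx": 0, "dy": 0, "dz": 0, "rx": 0, "ry": 0, "rz": 0, "gripper": 1}, {"dx": 0, "dy": 0, "dz": 0, "rx": 0, "ry": 0, "rz": 0, "gripper": 1}, {"dx": 0, "dy": 0, "dz": 0, "rx": 0, "ry": 0, "rz": 0, "gripper": 1}]'

```text
t: 3.48
eef_pos: [0.4186, -0.3371, 0.0735]
ee_rot: [3.141, 0.0, -1.302]
force: [-0.6, -0.4, 2.0]
width: 0.0146
gripper_force: 45.0
```

Request:
jog_arm --targets '[{"dx": 0, "dy": 0, "dz": -5, "rx": 0, "ry": 0, "rz": 0, "gripper": 1}, {"dx": 0, "dy": 0, "dz": -20, "rx": 0, "ry": 0, "rz": 0, "gripper": 1}, {"dx": 0, "dy": 0, "dz": -40, "rx": 0, "ry": 0, "rz": 0, "gripper": 1}, {"dx": 0, "dy": 0, "dz": -65, "rx": 0, "ry": 0, "rz": 0, "gripper": 1}, {"dx": 0, "dy": 0, "dz": -90, "rx": 0, "ry": 0, "rz": 0, "gripper": 1}, {"dx": 0, "dy": 0, "dz": -115, "rx": 0, "ry": 0, "rz": 0, "gripper": 1}, {"dx": 0, "dy": 0, "dz": -135, "rx": 0, "ry": 0, "rz": 0, "gripper": 1}, {"dx": 0, "dy": 0, "dz": -140, "rx": 0, "ry": 0, "rz": 0, "gripper": 1}]'

```text
t: 4.15
eef_pos: [0.4203, -0.3378, 0.2174]
ee_rot: [-3.137, -0.004, -1.301]
force: [0.4, -0.2, -2.7]
width: 0.0147
gripper_force: 45.0
```

```bash
cat > tray.py <<'E'
from h import *
# tray pose in tool terms from wrist camera: fit flange plane + rect
def tray(f,s):
    from scipy.spatial.transform import Rotation as R
    W=cloud(f);h=cv2.cvtColor(f["frame"],cv2.COLOR_RGB2HSV)
    Rt=R.from_euler("xyz",s["ee_rot"]).as_matrix()
    L=(W-s["eef_pos"])@Rt   # tool frame
    m=(h[...,1]<60)&(abs(L[...,2]-.0325)<.012)&(abs(L[...,0])<.07)&(abs(L[...,1])<.17)
    P=L[m]
    r=cv2.minAreaRect((P[:,:2]*1000).astype(np.float32))
    A=np.c_[P[:,:2],np.ones(len(P))];c=np.linalg.lstsq(A,P[:,2],rcond=None)[0]
    return m.sum(),r,c
E
python3 - <<'E'
from tray import *
f=grab("wrist");s=arm.get_state();print(s["eef_pos"],s["ee_rot"],s["force"],s["moment"]);print(tray(f,s));save(f,"w2.png")
E
```

```text
[ 0.42012275 -0.33756906  0.21648096] [-3.13748403e+00 -3.01612221e-03 -1.30150981e+00] [ 0.19177502  0.13769453 -2.40437832] [-0.10799615  0.19802444 -0.02955884]
(np.int64(8973), ((-0.7814903259277344, -71.90006256103516), (159.5998077392578, 104.40418243408203), 89.59734344482422), array([-0.01805932, -0.03092686,  0.02937004]))
```

View pics/w2.png

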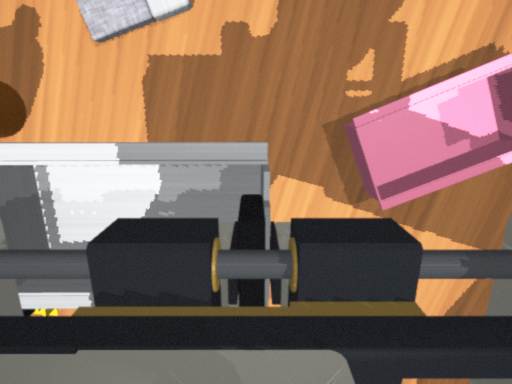

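The tray is held with its centre 72 mm ahead in the tool frame, and its tail may sag slightly. I'm carrying it over toward the stand, offset to the left so the wrist camera can see the runners.

Request:
jog_arm --targets '[{"dx": -12, "dy": -5, "dz": -4, "rx": 0, "ry": 0, "rz": 0, "gripper": 1}, {"dx": -40, "dy": -18, "dz": -10, "rx": 0, "ry": 0, "rz": 0, "gripper": 1}, {"dx": -74, "dy": -33, "dz": -18, "rx": 0, "ry": 0, "rz": 0.03, "gripper": 1}, {"dx": -108, "dy": -49, "dz": -26, "rx": 0, "ry": 0, "rz": 0.06, "gripper": 1}, {"dx": -142, "dy": -64, "dz": -33, "rx": 0, "ry": 0, "rz": 0.09, "gripper": 1}, {"dx": -176, "dy": -80, "dz": -35, "rx": 0, "ry": 0, "rz": 0.12, "gripper": 1}, {"dx": -206, "dy": -93, "dz": -35, "rx": 0, "ry": 0, "rz": 0.15, "gripper": 1}, {"dx": -234, "dy": -106, "dz": -35, "rx": 0, "ry": 0, "rz": 0.17, "gripper": 1}]'

```text
t: 4.87
eef_pos: [0.4581, -0.0813, 0.2474]
ee_rot: [3.14, 0.001, -1.473]
force: [-0.1, -0.5, -3.0]
width: 0.0146
gripper_force: 45.0
```

Request:
jog_arm --targets '[{"dx": -36, "dy": -10, "dz": 0, "rx": 0, "ry": 0, "rz": 0.02, "gripper": 1}, {"dx": -74, "dy": -20, "dz": 0, "rx": 0, "ry": 0, "rz": 0.04, "gripper": 1}, {"dx": -112, "dy": -30, "dz": 0, "rx": 0, "ry": 0, "rz": 0.06, "gripper": 1}, {"dx": -150, "dy": -40, "dz": 0, "rx": 0, "ry": 0, "rz": 0.08, "gripper": 1}, {"dx": -186, "dy": -50, "dz": 0, "rx": 0, "ry": 0, "rz": 0.1, "gripper": 1}, {"dx": -218, "dy": -58, "dz": 0, "rx": 0, "ry": 0, "rz": 0.1, "gripper": 1}, {"dx": -238, "dy": -63, "dz": 0, "rx": 0, "ry": 0, "rz": 0.1, "gripper": 1}, {"dx": -246, "dy": -66, "dz": 0, "rx": 0, "ry": 0, "rz": 0.1, "gripper": 1}]'

```text
t: 5.53
eef_pos: [0.4997, 0.1707, 0.2466]
ee_rot: [3.139, -0.001, -1.57]
force: [0.3, -0.1, -3.0]
width: 0.0147
gripper_force: 45.0
```

Request:
jog_arm --targets '[{"dx": 0, "dy": 0, "dz": 0, "rx": 0, "ry": 0, "rz": 0, "gripper": 1}, {"dx": 0, "dy": 0, "dz": 0, "rx": 0, "ry": 0, "rz": 0, "gripper": 1}, {"dx": 0, "dy": 0, "dz": 0, "rx": 0, "ry": 0, "rz": 0, "gripper": 1}, {"dx": 0, "dy": 0, "dz": 0, "rx": 0, "ry": 0, "rz": 0, "gripper": 1}, {"dx": 0, "dy": 0, "dz": 0, "rx": 0, "ry": 0, "rz": 0, "gripper": 1}, {"dx": 0, "dy": 0, "dz": 0, "rx": 0, "ry": 0, "rz": 0, "gripper": 1}, {"dx": 0, "dy": 0, "dz": 0, "rx": 0, "ry": 0, "rz": 0, "gripper": 1}, {"dx": 0, "dy": 0, "dz": 0, "rx": 0, "ry": 0, "rz": 0, "gripper": 1}]'

```text
t: 6.2
eef_pos: [0.5002, 0.1676, 0.2487]
ee_rot: [-3.141, 0.0, -1.572]
force: [0.6, 0.8, -2.6]
width: 0.0149
gripper_force: 45.0
```

Run:
```python
from tray import *
f=grab("wrist");s=arm.get_state();np.savez("w3.npz",**f);print(s["eef_pos"],s["ee_rot"],s["force"],f["fx"]);print(tray(f,s));save(f,"w3.png")
W=cloud(f);h=cv2.cvtColor(f["frame"],cv2.COLOR_RGB2HSV);x,y,z=np.moveaxis(W,-1,0)
b=(x>.56)&(x<.86)&(y>-.05)&(y<.19)&(h[...,1]<100)&(z<.12)
for lo,hi in((.001,.007),(.064,.0685),(.0745,.081),(.0815,.09),(.1,.115)):
    m=b&(z>lo)&(z<hi);P=W[m];print(lo,m.sum(),(cv2.minAreaRect((P[:,:2]*1000).astype(np.float32)) if m.sum()>5 else ''))
    if lo==.0745:
        for x0 in np.arange(.58,.84,.03):
            q=P[(P[:,0]>x0)&(P[:,0]<x0+.03)];hh,e=np.histogram(q[:,1],bins=np.arange(-.05,.19,.002));print(round(x0,3),[(round(e[i]*1000),int(hh[i])) for i in np.where(hh>3)[0]])
```

```text
[0.50019707 0.16773996 0.24869932] [-3.14138638e+00  2.09722399e-04 -1.57213264e+00] [ 0.27252444  0.6640646  -3.58465045] 308.21959761428957
(np.int64(8856), ((-0.93316650390625, -71.70178985595703), (105.01693725585938, 158.79273986816406), 0.08517684787511826), array([-0.01830034, -0.02651213,  0.03046742]))
0.001 15879 ((710.6790771484375, 61.099571228027344), (203.58355712890625, 147.3539581298828), 0.45170459151268005)
0.064 442 ((668.665283203125, 59.1794548034668), (106.15506744384766, 147.741943359375), 85.400634765625)
0.0745 2882 ((650.6747436523438, 65.2984848022461), (123.11406707763672, 185.0251922607422), 84.22175598144531)
0.58 [(8, 20), (10, 22), (12, 34), (104, 9), (106, 16), (108, 20), (110, 17), (112, 18), (118, 5), (120, 7), (122, 4)]
0.61 [(6, 29), (8, 79), (10, 91), (12, 82), (104, 31), (106, 61), (108, 48), (110, 30), (112, 22), (114, 18), (116, 9)]
0.64 [(6, 32), (8, 83), (10, 82), (12, 96), (104, 30), (106, 63), (108, 62), (110, 61), (112, 60), (114, 62), (116, 30)]
0.67 [(6, 35), (8, 76), (10, 90), (12, 91), (14, 9), (104, 22), (106, 59), (108, 63), (110, 63), (112, 60), (114, 61), (116, 53)]
0.7 [(6, 26), (8, 75), (10, 71), (12, 76), (14, 18), (106, 62), (108, 62), (110, 61), (112, 62), (114, 58), (116, 60)]
0.73 [(106, 32), (108, 32), (110, 36), (112, 37), (114, 39), (116, 38)]
0.76 []
0.79 []
0.82 []
0.0815 867 ((608.9962158203125, 78.04149627685547), (64.02568817138672, 127.72966003417969), 15.671530723571777)
0.1 74 ((580.3256225585938, 126.57194519042969), (4.57138729095459, 13.033756256103516), 89.00653839111328)
```

View pics/w3.png

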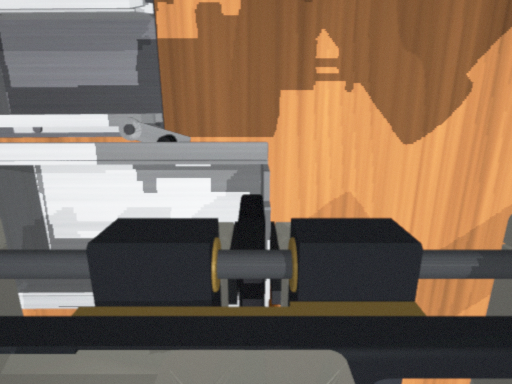

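The wrist view shows the runners at upper left with the mouth edge at column ~158. The keeper's pivot is at (130,129), and the knob is partly hidden behind the tray flange near (165,140).

Run:
```python
from h import *
f=dict(np.load("w3.npz"))
W=cloud(f);h=cv2.cvtColor(f["frame"],cv2.COLOR_RGB2HSV);x,y,z=np.moveaxis(W,-1,0)
g=(h[...,1]<100)&(x<.85)&(x>.5)
for nm,y0,y1,z0,z1 in(("Rlip",0,.015,.06,.09),("Llip",.104,.118,.06,.09),("base",.02,.1,.001,.008)):
    P=W[g&(y>y0)&(y<y1)&(z>z0)&(z<z1)];print(nm,np.sort(P[:,0])[[0,5,20,60,100]].round(4))
# inner lip edges
from numpy import polyfit
for nm,sg,y0,y1 in(("R",1,0,.03),("L",-1,.09,.118)):
    e=[]
    for x0 in np.arange(.625,.735,.005):
        q=y[g&(x>x0)&(x<x0+.005)&(y>y0)&(y<y1)&(z>.0735)&(z<.081)]
        if len(q)>5: e.append((x0+.0025,(np.percentile(sg*q,96)*sg)))
    e=np.array(e);p=polyfit(e[:,0]-.67,e[:,1],1);print(nm,len(e),p,"deg",np.degrees(p[0]))
print("pivot",onplane(f,130,129,.083),W[129,130], "keeper z map"); 
P=W[g&(z>.079)&(z<.087)&(y>.105)&(y<.17)&(x<.66)];print(len(P),cv2.minAreaRect((P[:,:2]*1000).astype(np.float32)),P[:,2].mean())
# flange of tray: robust, two side strips
from scipy.spatial.transform import Rotation as R
s=arm.get_state();L=(W-s["eef_pos"])@R.from_euler("xyz",s["ee_rot"]).as_matrix()
for a,b in((.0435,.051),(-.051,-.0435)):
    P=L[(h[...,1]<60)&(L[...,0]>a)&(L[...,0]<b)&(L[...,1]<.005)&(L[...,1]>-.15)&(abs(L[...,2]-.031)<.006)]
    if len(P)>20:
        r=polyfit(P[:,1],P[:,2],1);k=abs(P[:,2]-np.polyval(r,P[:,1]))<.0015;print(len(P),polyfit(P[k,1],P[k,2],1),P[k,1].min(),P[k,1].max())
```

```text
Rlip [0.5948 0.5955 0.5969 0.6    0.6025]
Llip [0.593  0.5946 0.5954 0.5986 0.6008]
base [0.609  0.6093 0.6095 0.6101 0.6106]
R 21 [0.00630204 0.01386152] deg 0.3610801047061179
L 22 [0.0104985  0.10611134] deg 0.6015194679423205
pivot [0.61882338 0.1197856  0.083     ] [0.61825017 0.11967371 0.08444673] keeper z map
1027 ((595.994873046875, 118.67115783691406), (25.78350067138672, 68.3326416015625), 89.9849624633789) 0.082386772426087
3651 [0.00444407 0.03113166] -0.13740494309716553 0.004982724882048184
783 [0.00524528 0.03146817] -0.14486215366141475 -0.009304155105018195
```

Everything agrees: lip spacing is 92 mm and the tray's flange is level. The stand's origin is about (718.7, 60.4) with yaw 0.48°, and the mouth is at x≈0.594. I'm lining up in front of the mouth.

Request:
jog_arm --targets '[{"dx": 15, "dy": 10, "dz": 0, "rx": 0, "ry": 0, "rz": -0.005, "gripper": 1}, {"dx": 42, "dy": 30, "dz": 0, "rx": 0, "ry": 0, "rz": -0.01, "gripper": 1}, {"dx": 72, "dy": 52, "dz": 0, "rx": 0, "ry": 0, "rz": -0.01, "gripper": 1}, {"dx": 97, "dy": 70, "dz": 0, "rx": 0, "ry": 0, "rz": -0.01, "gripper": 1}, {"dx": 111, "dy": 76, "dz": 10, "rx": 0, "ry": 0, "rz": -0.01, "gripper": 1}, {"dx": 111, "dy": 76, "dz": 35, "rx": 0, "ry": 0, "rz": -0.01, "gripper": 1}, {"dx": 111, "dy": 76, "dz": 65, "rx": 0, "ry": 0, "rz": -0.01, "gripper": 1}, {"dx": 111, "dy": 76, "dz": 85, "rx": 0, "ry": 0, "rz": -0.01, "gripper": 1}]'

```text
t: 6.92
eef_pos: [0.4233, 0.0564, 0.1622]
ee_rot: [-3.141, 0.001, -1.563]
force: [-0.1, -1.2, -3.6]
width: 0.0143
gripper_force: 45.0
```

Request:
jog_arm --targets '[{"dx": 0, "dy": 0, "dz": 15, "rx": 0, "ry": 0, "rz": 0, "gripper": 1}, {"dx": 0, "dy": 0, "dz": 35, "rx": 0, "ry": 0, "rz": 0, "gripper": 1}, {"dx": 0, "dy": 0, "dz": 50, "rx": 0, "ry": 0, "rz": 0, "gripper": 1}, {"dx": 0, "dy": 0, "dz": 58, "rx": 0, "ry": 0, "rz": 0, "gripper": 1}, {"dx": 0, "dy": 0, "dz": 61, "rx": 0, "ry": 0, "rz": 0, "gripper": 1}, {"dx": 0, "dy": 0, "dz": 61, "rx": 0, "ry": 0, "rz": 0, "gripper": 1}, {"dx": 0, "dy": 0, "dz": 61, "rx": 0, "ry": 0, "rz": 0, "gripper": 1}, {"dx": 0, "dy": 0, "dz": 61, "rx": 0, "ry": 0, "rz": 0, "gripper": 1}]'

```text
t: 7.58
eef_pos: [0.4247, 0.0574, 0.1035]
ee_rot: [-3.14, 0.001, -1.562]
force: [0.2, -0.1, -2.4]
width: 0.0148
gripper_force: 45.0
```

Run:
```python
from h import *
from scipy.spatial.transform import Rotation as R
s=arm.get_state();print(s["eef_pos"],s["ee_rot"],s["force"])
f=grab("wrist");np.savez("w4.npz",**f)
W=cloud(f);h=cv2.cvtColor(f["frame"],cv2.COLOR_RGB2HSV);x,y,z=np.moveaxis(W,-1,0)
g=(h[...,1]<100)
P=W[g&(x>.42)&(x<.586)&(y>-.02)&(y<.12)&(z>.063)&(z<.079)];print("tray",len(P),cv2.minAreaRect((P[:,:2]*1000).astype(np.float32)),np.median(P[:,2]))
for a,b in((-.005,.02),(.1,.125)):
    q=W[g&(x>.615)&(x<.7)&(y>a)&(y<b)&(z>.07)&(z<.085)];print(len(q),np.percentile(q,[2,50,98],axis=0).round(4) if len(q) else '')
a=f["frame"][:,:,::-1];d=grab("side");b=cv2.resize(d["frame"][130:260,130:330,::-1],(512,333),interpolation=cv2.INTER_CUBIC)
cv2.imwrite("pics/w4.png",cv2.resize(np.vstack([a[:230],b]),(512,563)))
```

```text
[0.42473056 0.05741713 0.10346993] [-3.14004983e+00  7.75871149e-04 -1.56151239e+00] [ 0.17573471 -0.08449635 -2.40991296]
tray 8116 ((497.6536865234375, 58.96131134033203), (155.87083435058594, 104.55868530273438), 0.5924750566482544) 0.07256939078778428
0 
0
```

View pics/w4.png

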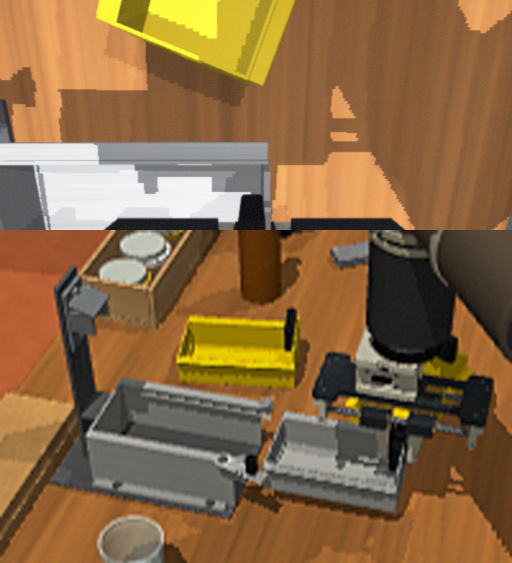

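The tray is aligned to within about 1 mm in front of the mouth (side view: tray at (340,455), mouth at (255,455)). Now I'll insert it slowly.

Request:
jog_arm --targets '[{"dx": 0.5, "dy": -8, "dz": 1, "rx": 0, "ry": 0, "rz": 0, "gripper": 1}, {"dx": 0.5, "dy": -18, "dz": 1, "rx": 0, "ry": 0, "rz": 0, "gripper": 1}, {"dx": 0.5, "dy": -28, "dz": 1, "rx": 0, "ry": 0, "rz": 0, "gripper": 1}, {"dx": 0.5, "dy": -38, "dz": 1, "rx": 0, "ry": 0, "rz": 0, "gripper": 1}, {"dx": 0.5, "dy": -48, "dz": 1, "rx": 0, "ry": 0, "rz": 0, "gripper": 1}, {"dx": 0.5, "dy": -58, "dz": 1, "rx": 0, "ry": 0, "rz": 0, "gripper": 1}, {"dx": 0.5, "dy": -68, "dz": 1, "rx": 0, "ry": 0, "rz": 0, "gripper": 1}, {"dx": 0.5, "dy": -75, "dz": 1, "rx": 0, "ry": 0, "rz": 0, "gripper": 1}]'

```text
t: 8.35
eef_pos: [0.5005, 0.0572, 0.1013]
ee_rot: [3.142, -0.0, -1.562]
force: [0.1, -0.4, -2.2]
width: 0.0146
gripper_force: 45.0
```

Request:
jog_arm --targets '[{"dx": 0, "dy": -12, "dz": -0.5, "rx": 0, "ry": 0, "rz": 0, "gripper": 1}, {"dx": 0, "dy": -26, "dz": -0.5, "rx": 0, "ry": 0, "rz": 0, "gripper": 1}, {"dx": 0, "dy": -40, "dz": -0.5, "rx": 0, "ry": 0, "rz": 0, "gripper": 1}, {"dx": 0, "dy": -54, "dz": -0.5, "rx": 0, "ry": 0, "rz": 0, "gripper": 1}, {"dx": 0, "dy": -68, "dz": -0.5, "rx": 0, "ry": 0, "rz": 0, "gripper": 1}, {"dx": 0, "dy": -82, "dz": -0.5, "rx": 0, "ry": 0, "rz": 0, "gripper": 1}, {"dx": 0, "dy": -94, "dz": -0.5, "rx": 0, "ry": 0, "rz": 0, "gripper": 1}, {"dx": 0, "dy": -100, "dz": -0.5, "rx": 0, "ry": 0, "rz": 0, "gripper": 1}]'

```text
t: 9.02
eef_pos: [0.6007, 0.058, 0.1017]
ee_rot: [-3.141, -0.0, -1.562]
force: [0.4, 0.7, -2.6]
width: 0.0147
gripper_force: 45.0
```

Request:
jog_arm --targets '[{"dx": 0, "dy": -8, "dz": 0, "rx": 0, "ry": 0, "rz": 0, "gripper": 1}, {"dx": 0, "dy": -16, "dz": 0, "rx": 0, "ry": 0, "rz": 0, "gripper": 1}, {"dx": 0, "dy": -23, "dz": 0, "rx": 0, "ry": 0, "rz": 0, "gripper": 1}, {"dx": 0, "dy": -28, "dz": 0, "rx": 0, "ry": 0, "rz": 0, "gripper": 1}, {"dx": 0, "dy": -31, "dz": 0, "rx": 0, "ry": 0, "rz": 0, "gripper": 1}, {"dx": 0, "dy": -33, "dz": 0, "rx": 0, "ry": 0, "rz": 0, "gripper": 1}, {"dx": 0, "dy": -35, "dz": 0, "rx": 0, "ry": 0, "rz": 0, "gripper": 1}, {"dx": 0, "dy": -35, "dz": 0, "rx": 0, "ry": 0, "rz": 0, "gripper": 1}]'

```text
t: 9.68
eef_pos: [0.6342, 0.0584, 0.1021]
ee_rot: [-3.142, -0.0, -1.562]
force: [0.4, -0.2, -3.2]
width: 0.0146
gripper_force: 45.0
```

Request:
jog_arm --targets '[{"dx": 0, "dy": -1, "dz": 0, "rx": 0, "ry": 0, "rz": 0, "gripper": 1}, {"dx": 0, "dy": -2, "dz": 0, "rx": 0, "ry": 0, "rz": 0, "gripper": 1}, {"dx": 0, "dy": -2.5, "dz": 0, "rx": 0, "ry": 0, "rz": 0, "gripper": 1}, {"dx": 0, "dy": -3, "dz": 0, "rx": 0, "ry": 0, "rz": 0, "gripper": 1}, {"dx": 0, "dy": -3.5, "dz": 0, "rx": 0, "ry": 0, "rz": 0, "gripper": 1}, {"dx": 0, "dy": -4, "dz": 0, "rx": 0, "ry": 0, "rz": 0, "gripper": 1}, {"dx": 0, "dy": -4, "dz": 0, "rx": 0, "ry": 0, "rz": 0, "gripper": 1}, {"dx": 0, "dy": -4, "dz": 0, "rx": 0, "ry": 0, "rz": 0, "gripper": 1}]'

```text
t: 10.35
eef_pos: [0.6381, 0.0585, 0.1021]
ee_rot: [3.142, -0.0, -1.562]
force: [-0.6, -0.4, -2.4]
width: 0.0147
gripper_force: 45.0
```

No contact with the stop yet, so I'll keep pushing gently.

Request:
jog_arm --targets '[{"dx": 0, "dy": -0.5, "dz": 0, "rx": 0, "ry": 0, "rz": 0, "gripper": 1}, {"dx": 0, "dy": -1, "dz": 0, "rx": 0, "ry": 0, "rz": 0, "gripper": 1}, {"dx": 0, "dy": -1.5, "dz": 0, "rx": 0, "ry": 0, "rz": 0, "gripper": 1}, {"dx": 0, "dy": -2, "dz": 0, "rx": 0, "ry": 0, "rz": 0, "gripper": 1}, {"dx": 0, "dy": -2.5, "dz": 0, "rx": 0, "ry": 0, "rz": 0, "gripper": 1}, {"dx": 0, "dy": -3, "dz": 0, "rx": 0, "ry": 0, "rz": 0, "gripper": 1}, {"dx": 0, "dy": -3, "dz": 0, "rx": 0, "ry": 0, "rz": 0, "gripper": 1}, {"dx": 0, "dy": -3, "dz": 0, "rx": 0, "ry": 0, "rz": 0, "gripper": 1}]'

```text
t: 11.02
eef_pos: [0.6401, 0.0584, 0.1017]
ee_rot: [3.14, -0.0, -1.562]
force: [-5.6, 1.1, -0.4]
width: 0.0147
gripper_force: 45.0
```

Contact at the stop: x matches the predicted home and the force is 5.6 N. I'll lower it 1.5 mm and release.

Request:
jog_arm --targets '[{"dx": 0, "dy": 0, "dz": 1, "rx": 0, "ry": 0, "rz": 0, "gripper": 1}, {"dx": 0, "dy": 0, "dz": 1.5, "rx": 0, "ry": 0, "rz": 0, "gripper": 1}, {"dx": 0, "dy": 0, "dz": 1.5, "rx": 0, "ry": 0, "rz": 0, "gripper": 0.4}, {"dx": 0, "dy": 0, "dz": 1.5, "rx": 0, "ry": 0, "rz": 0, "gripper": 0.4}, {"dx": 0, "dy": 0, "dz": 1.5, "rx": 0, "ry": 0, "rz": 0, "gripper": 0.4}, {"dx": 0, "dy": 0, "dz": 1.5, "rx": 0, "ry": 0, "rz": 0, "gripper": 0.4}, {"dx": 0, "dy": 0, "dz": 1.5, "rx": 0, "ry": 0, "rz": 0, "gripper": 0.4}, {"dx": 0, "dy": 0, "dz": 1.5, "rx": 0, "ry": 0, "rz": 0, "gripper": 0.4}]'

```text
t: 11.68
eef_pos: [0.6414, 0.0585, 0.1008]
ee_rot: [-3.141, 0.0, -1.562]
force: [0.5, 0.2, 0.2]
width: 0.0486
gripper_force: 0.0
```

Request:
jog_arm --targets '[{"dx": 0, "dy": 0, "dz": -15, "rx": 0, "ry": 0, "rz": 0, "gripper": 0.4}, {"dx": 0, "dy": 0, "dz": -40, "rx": 0, "ry": 0, "rz": 0, "gripper": 0.4}, {"dx": 0, "dy": 10, "dz": -70, "rx": 0, "ry": 0, "rz": 0, "gripper": 0.6}, {"dx": 0, "dy": 35, "dz": -90, "rx": 0, "ry": 0, "rz": 0, "gripper": 1}, {"dx": 0, "dy": 65, "dz": -100, "rx": 0, "ry": 0, "rz": 0, "gripper": 1}, {"dx": 0, "dy": 90, "dz": -100, "rx": 0, "ry": 0, "rz": 0, "gripper": 1}, {"dx": 0, "dy": 105, "dz": -100, "rx": 0, "ry": 0, "rz": 0, "gripper": 1}, {"dx": 0, "dy": 110, "dz": -100, "rx": 0, "ry": 0, "rz": 0, "gripper": 1}]'

```text
t: 12.35
eef_pos: [0.5291, 0.0573, 0.2015]
ee_rot: [-3.141, 0.001, -1.562]
force: [0.3, 0.5, -0.2]
width: 0.0185
gripper_force: 0.0
```

Run:
```python
from h import *
s=arm.get_state();print(s["t"],s["eef_pos"],s["ee_rot"],s["width"])
f=grab("wrist");np.savez("w5.npz",**f)
W=cloud(f);h=cv2.cvtColor(f["frame"],cv2.COLOR_RGB2HSV);x,y,z=np.moveaxis(W,-1,0)
for n in("wrist","scene","side"):
    f=dict(np.load("w5.npz")) if n=="wrist" else grab(n)
    W=cloud(f);h=cv2.cvtColor(f["frame"],cv2.COLOR_RGB2HSV);x,y,z=np.moveaxis(W,-1,0)
    m=(h[...,2]<80)&(x>.55)&(x<.61)&(y>.1)&(y<.17)&(z>.09)&(z<.115);P=W[m]
    print(n,"knob",m.sum(),P.mean(0) if m.sum() else '', P[P[:,2]>.104].mean(0) if m.sum() else '')
    k=(h[...,2]<80)&(x>.61)&(x<.68)&(y>.02)&(y<.1)&(z>.1)&(z<.12);print(" grip",k.sum(),W[k].mean(0) if k.sum() else '')
    if n!="wrist": np.savez(n+"5.npz",**f)
a=dict(np.load("w5.npz"))["frame"][:260,:,::-1];b=cv2.resize(dict(np.load("side5.npz"))["frame"][130:260,130:330,::-1],(512,333),interpolation=cv2.INTER_CUBIC)
cv2.imwrite("pics/w5.png",np.vstack([a,b]))
```

```text
12.35 [0.52914846 0.05734412 0.20146857] [-3.14051483e+00  9.79269111e-04 -1.56152420e+00] 0.018528581654130825
wrist knob 0  
 grip 1139 [0.63823752 0.05306827 0.11063986]
scene knob 17 [0.58563009 0.12506802 0.10010208] [0.58474544 0.12595608 0.10648186]
 grip 65 [0.64458472 0.05331923 0.1108249 ]
side knob 28 [0.57958999 0.13438582 0.10133308] [0.5800421  0.13291704 0.10622844]
 grip 68 [0.63816977 0.06406015 0.10986622]
```

View pics/w5.png

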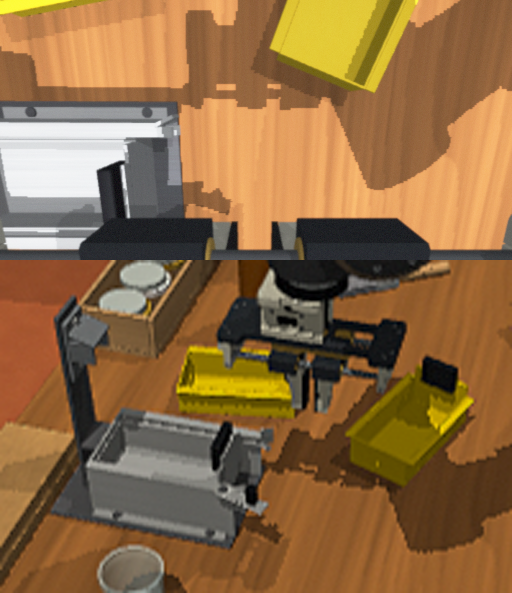

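The catcher is home: its grip is at x≈0.638 against 0.639 expected. The keeper knob is at (250,495) in the lower view, about (0.581, 0.130), so q≈1.83. Before working on the left side I'll check clearance to the jar, milk and pots.

Run:
```python
from h import *
for n,pts in(("scene",{"jar":(323,156,.115),"milk":(349,97,.21),"potA":(347,196,.075),"potB":(358,168,.075)}),("side",{"jar":(231,267,.115),"milk":(239,333,.21),"potA":(181,246,.075),"potB":(183,288,.075)})):
    f=dict(np.load(n+"0.npz"));W=cloud(f)
    for k,(u,v,h) in pts.items(): print(n,k,onplane(f,u,v,h).round(3))
```

```text
scene jar [0.517 0.307 0.115]
scene milk [0.436 0.526 0.21 ]
scene potA [0.675 0.258 0.075]
scene potB [0.621 0.387 0.075]
side jar [0.516 0.308 0.115]
side milk [0.427 0.537 0.21 ]
side potA [0.685 0.24  0.075]
side potB [0.625 0.373 0.075]
```

Request:
jog_arm --targets '[{"dx": -20, "dy": -10, "dz": 0, "rx": 0, "ry": 0, "rz": 0, "gripper": 1}, {"dx": -50, "dy": -26, "dz": 0, "rx": 0, "ry": 0, "rz": 0, "gripper": 1}, {"dx": -82, "dy": -43, "dz": 0, "rx": 0, "ry": 0, "rz": 0, "gripper": 1}, {"dx": -108, "dy": -57, "dz": 5, "rx": 0, "ry": 0, "rz": 0, "gripper": 1}, {"dx": -108, "dy": -57, "dz": 30, "rx": 0, "ry": 0, "rz": 0, "gripper": 1}, {"dx": -108, "dy": -57, "dz": 60, "rx": 0, "ry": 0, "rz": 0, "gripper": 1}, {"dx": -108, "dy": -57, "dz": 82, "rx": 0, "ry": 0, "rz": 0, "gripper": 1}, {"dx": -108, "dy": -57, "dz": 88, "rx": 0, "ry": 0, "rz": 0, "gripper": 1}]'

```text
t: 13.17
eef_pos: [0.586, 0.1653, 0.1077]
ee_rot: [3.136, -0.003, -1.562]
force: [-0.9, -0.4, -0.2]
width: 0.0009
gripper_force: 0.0
```

Request:
jog_arm --targets '[{"dx": 5, "dy": 0, "dz": 0, "rx": 0, "ry": 0, "rz": 0, "gripper": 1}, {"dx": 11, "dy": 0, "dz": 0, "rx": 0, "ry": 0, "rz": 0, "gripper": 1}, {"dx": 18, "dy": 0, "dz": 0, "rx": 0, "ry": 0, "rz": 0, "gripper": 1}, {"dx": 25, "dy": 0, "dz": 0, "rx": 0, "ry": 0, "rz": 0, "gripper": 1}, {"dx": 32, "dy": 0, "dz": 0, "rx": 0, "ry": 0, "rz": 0, "gripper": 1}, {"dx": 39, "dy": 0, "dz": 0, "rx": 0, "ry": 0, "rz": 0, "gripper": 1}, {"dx": 46, "dy": 0, "dz": 0, "rx": 0, "ry": 0, "rz": 0, "gripper": 1}, {"dx": 53, "dy": 0, "dz": 0, "rx": 0, "ry": 0, "rz": 0, "gripper": 1}]'

```text
t: 13.83
eef_pos: [0.5882, 0.1124, 0.1133]
ee_rot: [-3.14, 0.001, -1.562]
force: [0.6, 1.6, -0.6]
width: 0.0003
gripper_force: 0.6
```

Run:
```python
from h import *
for n in("side","scene"):
    f=grab(n);W=cloud(f);h=cv2.cvtColor(f["frame"],cv2.COLOR_RGB2HSV);x,y,z=np.moveaxis(W,-1,0)
    m=(h[...,2]<80)&(x>.55)&(x<.625)&(y>.05)&(y<.14)&(z>.088)&(z<.11);print(n,m.sum(),W[m].mean(0) if m.sum() else '')
    if n=="side": save(f,"k1.png",(170,130,300,250),4)
    else: save(f,"k2.png",(250,150,380,290),4)
```

```text
side 23 [0.58230484 0.12011091 0.10228953]
scene 22 [0.59139369 0.09129366 0.10074458]
```

View pics/k1.png

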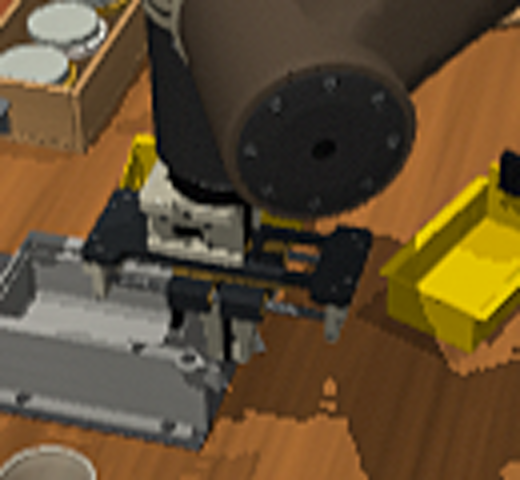

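The side view shows the closed fingers on the knob's left at crop (235,335), with the keeper swung about halfway to q≈0.87. Next I'll go round to the front of the knob and push it inward.

Request:
jog_arm --targets '[{"dx": -6, "dy": 0, "dz": 0, "rx": 0, "ry": 0, "rz": 0, "gripper": 1}, {"dx": -8, "dy": 15, "dz": 0, "rx": 0, "ry": 0, "rz": 0, "gripper": 1}, {"dx": -8, "dy": 35, "dz": 0, "rx": 0, "ry": 0, "rz": 0, "gripper": 1}, {"dx": -4, "dy": 41, "dz": 0, "rx": 0, "ry": 0, "rz": 0, "gripper": 1}, {"dx": 10, "dy": 41, "dz": 0, "rx": 0, "ry": 0, "rz": 0, "gripper": 1}, {"dx": 22, "dy": 41, "dz": 0, "rx": 0, "ry": 0, "rz": 0, "gripper": 1}, {"dx": 27, "dy": 41, "dz": 0, "rx": 0, "ry": 0, "rz": 0, "gripper": 1}, {"dx": 27, "dy": 40, "dz": 0, "rx": 0, "ry": 0, "rz": 0, "gripper": 1}]'

```text
t: 14.6
eef_pos: [0.548, 0.0843, 0.1125]
ee_rot: [3.141, -0.0, -1.563]
force: [0.1, -0.2, -0.2]
width: 0.0003
gripper_force: 0.0
```

Request:
jog_arm --targets '[{"dx": 0, "dy": -6, "dz": 0, "rx": 0, "ry": 0, "rz": 0, "gripper": 1}, {"dx": 0, "dy": -12, "dz": 0, "rx": 0, "ry": 0, "rz": 0, "gripper": 1}, {"dx": 0, "dy": -18, "dz": 0, "rx": 0, "ry": 0, "rz": 0, "gripper": 1}, {"dx": 0, "dy": -24, "dz": 0, "rx": 0, "ry": 0, "rz": 0, "gripper": 1}, {"dx": 1, "dy": -29, "dz": 0, "rx": 0, "ry": 0, "rz": 0, "gripper": 1}, {"dx": 2, "dy": -33, "dz": 0, "rx": 0, "ry": 0, "rz": 0, "gripper": 1}, {"dx": 2, "dy": -36, "dz": 0, "rx": 0, "ry": 0, "rz": 0, "gripper": 1}, {"dx": 2, "dy": -37, "dz": 0, "rx": 0, "ry": 0, "rz": 0, "gripper": 1}]'

```text
t: 15.27
eef_pos: [0.5853, 0.0839, 0.112]
ee_rot: [3.141, -0.0, -1.562]
force: [-1.6, -0.8, -0.6]
width: 0.0004
gripper_force: 0.7
```

Contact, with the knob moving. I'll push on slowly to the end stop.

Request:
jog_arm --targets '[{"dx": 0, "dy": -1, "dz": 0, "rx": 0, "ry": 0, "rz": 0, "gripper": 1}, {"dx": 0, "dy": -2, "dz": 0, "rx": 0, "ry": 0, "rz": 0, "gripper": 1}, {"dx": 0, "dy": -3, "dz": 0, "rx": 0, "ry": 0, "rz": 0, "gripper": 1}, {"dx": 0, "dy": -4, "dz": 0, "rx": 0, "ry": 0, "rz": 0, "gripper": 1}, {"dx": 0, "dy": -5, "dz": 0, "rx": 0, "ry": 0, "rz": 0, "gripper": 1}, {"dx": 0, "dy": -6, "dz": 0, "rx": 0, "ry": 0, "rz": 0, "gripper": 1}, {"dx": 0, "dy": -6, "dz": 0, "rx": 0, "ry": 0, "rz": 0, "gripper": 1}, {"dx": 0, "dy": -6, "dz": 0, "rx": 0, "ry": 0, "rz": 0, "gripper": 1}]'

```text
t: 15.93
eef_pos: [0.5912, 0.0842, 0.1128]
ee_rot: [-3.141, 0.0, -1.562]
force: [-0.1, -0.8, -0.2]
width: 0.0003
gripper_force: 0.2
```

Request:
jog_arm --targets '[{"dx": 0, "dy": -1, "dz": 0, "rx": 0, "ry": 0, "rz": 0, "gripper": 1}, {"dx": 0, "dy": -2, "dz": 0, "rx": 0, "ry": 0, "rz": 0, "gripper": 1}, {"dx": 0, "dy": -3, "dz": 0, "rx": 0, "ry": 0, "rz": 0, "gripper": 1}, {"dx": 0, "dy": -3.5, "dz": 0, "rx": 0, "ry": 0, "rz": 0, "gripper": 1}, {"dx": 0, "dy": -4, "dz": 0, "rx": 0, "ry": 0, "rz": 0, "gripper": 1}, {"dx": 0, "dy": -4, "dz": 0, "rx": 0, "ry": 0, "rz": 0, "gripper": 1}, {"dx": 0, "dy": -4, "dz": 0, "rx": 0, "ry": 0, "rz": 0, "gripper": 1}, {"dx": 0, "dy": -4, "dz": 0, "rx": 0, "ry": 0, "rz": 0, "gripper": 1}]'

```text
t: 16.6
eef_pos: [0.595, 0.0842, 0.1126]
ee_rot: [-3.141, 0.0, -1.562]
force: [-0.8, -0.9, 0.3]
width: 0.0003
gripper_force: 0.2
```

Request:
jog_arm --targets '[{"dx": 0, "dy": -0.5, "dz": 0, "rx": 0, "ry": 0, "rz": 0, "gripper": 1}, {"dx": 0, "dy": -1, "dz": 0, "rx": 0, "ry": 0, "rz": 0, "gripper": 1}, {"dx": 0, "dy": -1.5, "dz": 0, "rx": 0, "ry": 0, "rz": 0, "gripper": 1}, {"dx": 0, "dy": -2, "dz": 0, "rx": 0, "ry": 0, "rz": 0, "gripper": 1}, {"dx": 0, "dy": -2.5, "dz": 0, "rx": 0, "ry": 0, "rz": 0, "gripper": 1}, {"dx": 0, "dy": -3, "dz": 0, "rx": 0, "ry": 0, "rz": 0, "gripper": 1}, {"dx": 0, "dy": -3, "dz": 0, "rx": 0, "ry": 0, "rz": 0, "gripper": 1}, {"dx": 0, "dy": -3, "dz": 0, "rx": 0, "ry": 0, "rz": 0, "gripper": 1}]'

```text
t: 17.27
eef_pos: [0.5977, 0.0841, 0.1125]
ee_rot: [3.141, -0.0, -1.562]
force: [-1.6, -0.8, 0.6]
width: 0.0002
gripper_force: 0.7
```

Run:
```python
from h import *
for n in("side","scene"):
    f=grab(n);W=cloud(f);h=cv2.cvtColor(f["frame"],cv2.COLOR_RGB2HSV);x,y,z=np.moveaxis(W,-1,0)
    m=(h[...,2]<80)&(x>.595)&(x<.635)&(y>.05)&(y<.14)&(z>.088)&(z<.11);print(n,m.sum(),W[m].mean(0) if m.sum() else '')
    k=(h[...,2]<80)&(x>.61)&(x<.68)&(y>.02)&(y<.1)&(z>.11)&(z<.12);print(" grip",k.sum(),W[k].mean(0) if k.sum() else '')
```

```text
side 48 [0.61838912 0.08289024 0.0988239 ]
 grip 13 [0.63706397 0.08023224 0.11223036]
scene 26 [0.61913411 0.07403726 0.1016572 ]
 grip 44 [0.64326706 0.05619591 0.11401093]
```

Request:
jog_arm --targets '[{"dx": 0, "dy": -0.5, "dz": 0, "rx": 0, "ry": 0, "rz": 0, "gripper": 1}, {"dx": 0, "dy": -1, "dz": 0, "rx": 0, "ry": 0, "rz": 0, "gripper": 1}, {"dx": 0, "dy": -1.5, "dz": 0, "rx": 0, "ry": 0, "rz": 0, "gripper": 1}, {"dx": 0, "dy": -2, "dz": 0, "rx": 0, "ry": 0, "rz": 0, "gripper": 1}, {"dx": 0, "dy": -2.5, "dz": 0, "rx": 0, "ry": 0, "rz": 0, "gripper": 1}, {"dx": 0, "dy": -3, "dz": 0, "rx": 0, "ry": 0, "rz": 0, "gripper": 1}, {"dx": 0, "dy": -3, "dz": 0, "rx": 0, "ry": 0, "rz": 0, "gripper": 1}, {"dx": 0, "dy": -3, "dz": 0, "rx": 0, "ry": 0, "rz": 0, "gripper": 1}]'

```text
t: 18.03
eef_pos: [0.5983, 0.0839, 0.1123]
ee_rot: [3.137, -0.001, -1.562]
force: [-11.5, 1.4, 7.3]
width: 0.0006
gripper_force: 5.8
```

The end stop is reached: the tool moved only 0.6 mm and the force rose to 11.5 N. I'll back off and check.

Request:
jog_arm --targets '[{"dx": 0, "dy": 5, "dz": 0, "rx": 0, "ry": 0, "rz": 0, "gripper": 1}, {"dx": 0, "dy": 20, "dz": 0, "rx": 0, "ry": 0, "rz": 0, "gripper": 1}, {"dx": 0, "dy": 45, "dz": -10, "rx": 0, "ry": 0, "rz": 0, "gripper": 1}, {"dx": 0, "dy": 75, "dz": -30, "rx": 0, "ry": 0, "rz": 0, "gripper": 1}, {"dx": 0, "dy": 100, "dz": -60, "rx": 0, "ry": 0, "rz": 0, "gripper": 1}, {"dx": 0, "dy": 115, "dz": -90, "rx": 0, "ry": 0, "rz": 0, "gripper": 1}, {"dx": 0, "dy": 120, "dz": -110, "rx": 0, "ry": 0, "rz": 0, "gripper": 1}, {"dx": 0, "dy": 120, "dz": -120, "rx": 0, "ry": 0, "rz": 0, "gripper": 1}]'

```text
t: 18.7
eef_pos: [0.4815, 0.0838, 0.2365]
ee_rot: [-3.135, 0.003, -1.561]
force: [0.7, 0.1, -0.1]
width: 0.0003
gripper_force: 0.0
```

Run:
```python
from h import *
ims=[]
for n,c in(("side",(140,130,300,260)),("scene",(240,150,400,300))):
    f=grab(n);W=cloud(f);h=cv2.cvtColor(f["frame"],cv2.COLOR_RGB2HSV);x,y,z=np.moveaxis(W,-1,0)
    m=(h[...,2]<80)&(x>.595)&(x<.63)&(y>.05)&(y<.14)&(z>.088)&(z<.108);print(n,m.sum(),W[m].mean(0) if m.sum() else '')
    k=(h[...,2]<80)&(x>.625)&(x<.68)&(y>.02)&(y<.1)&(z>.105)&(z<.12);print(" grip",k.sum(),W[k].mean(0) if k.sum() else '')
    ims.append(cv2.resize(f["frame"][c[1]:c[3],c[0]:c[2],::-1],(400,370),interpolation=cv2.INTER_CUBIC))
cv2.imwrite("pics/fin.png",np.hstack(ims))
```

```text
side 25 [0.61774404 0.08401985 0.1007901 ]
 grip 54 [0.63867869 0.06161125 0.11139627]
scene 18 [0.62377028 0.07414289 0.10044504]
 grip 58 [0.64374986 0.05365913 0.11197596]
```

View pics/fin.png

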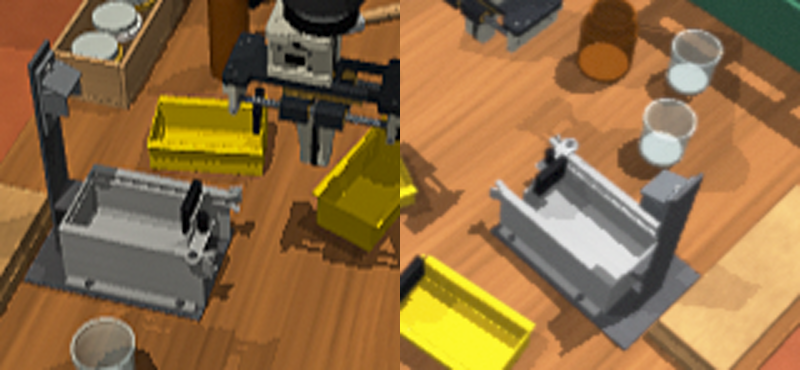

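The picture shows the catcher fully home, with its grip at (192,205). The keeper lies across its front, with the knob at (204,222), and the other things are undisturbed. I'm handing in the job.

```bash
python3 -c "
from station import arm
print(arm.job_done())"
```

```text
the job is handed in; nothing more can be done
None
```

The catcher is fully home in the runners with its grip facing out, the keeper is turned shut against its end stop, nothing else looked disturbed in the last pictures, and the job was handed in at about 19 s.

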